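# Tip the green tile face down

### The job

The green-glazed tile needs felt feet stuck on its back: pick it up by its edges, hold it level, green side up, a few centimetres above the red top edge of the tipping stand with a little over half of it hanging out on the tray side, and let go, so that it hits the edge, flips over and comes to rest green face down, lying flat in the stand's catch tray. Leave the blue and the yellow tile where they lie.

Things in the scene. Friction and masses are not known exactly. Their poses are not given: they have to be found in the camera images.
- green_tile_center (a point): Centre, half-way up, of the loose tile, 60 x 60 x 12 mm, 75 g: green-glazed face (its z axis, up at the start), ribbed terracotta back, x and y parallel to its sides. Let go level, sides parallel to the red rod, 10 to 60 mm above it with its centre 10 to 25 mm to the rod's +x side (17 is best), it tips over the rod and lands face down in the tray; on the -x side it slides down the ramp unturned.
- ridge_mid (a point): Middle of the top of the red rod (6 mm thick, 128 mm long, 103 mm above the table), the upper edge of the fixed tipping stand. y runs along the rod, z up, x level towards the catch tray. On the -x side a ramp slopes to the table (foot at x -39 mm); the tray (cork floor 99 mm below this point, walls 24 mm high at x +110 and y +-62 mm) lies on the +x side and beneath the ramp.
- blue_tile_center (a point): Centre of a like tile with a blue-glazed top, 60 x 60 x 12 mm; to be left alone.
- yellow_tile_center (a point): Centre of a like tile with a yellow-glazed top, 60 x 60 x 12 mm; to be left alone.
Mind the look-alikes: they are no part of the job. What is shaped like the part that bears green_tile_center but pink is not meant.

How it is judged:
By the outcome, as a careful person would: the job done as asked, in the order asked, and still so for the second after the job is handed in, with the robot touching nothing.
It also fails if it takes over 38 s, if anything falls off the work surface, if the arm or the gripper's body presses on something with over 40 N, if the wrist force passes 120 N, or if a joint passes its speed limit or range.

### The arm

A 6-joint arm with a two-finger parallel gripper is mounted at the origin on the work surface; the furniture and walls round the work are solid. World frame = base frame: x ahead of the robot, y to its left, z up, the work surface at z = 0. Lengths are in m, angles in rad, forces in N, time in s.
With the tool pointing down it reaches from about 0.275 to 0.725 m from the base axis. Payload 5.6 kg.
Tool frame: the origin (TCP) lies at the very end of the fingers, on their centre line; the grasp point (between the pads) lies 19 mm behind it (r.grip_point_offset is the distance from the TCP to the grasp point, in m); z points along the fingers, y is the line along which they close (so a half turn about z gives the same grasp; the last joint's range is limited). The gripper opens to 85 mm and grips with 20 to 120 N. Pads are 22 mm wide; open, the fingers measure 114 mm over their backs; the gripper's body (76 mm by 85 mm) begins 54 mm behind the grasp point. The pads swing forward as they close: fully open they stand 13 mm farther back than shut.
Start: joints at [1.486, 0.255, 0.108, 0, -1.424, -0.285], TCP at [0.199, 0.513, 0.231] pointing down, gripper open.
Joint ranges: [-2.95, 2.95], [-1.21, 1.97], [-1.09, 1.5], [-2.87, 1.71], [-2.94, -0.07], [-3.05, 3.05]. Speed limits (rad/s): [2.57, 2.57, 3.14, 3.14, 3.14, 3.14].

### API

Orientations are given as a unit quaternion [w, x, y, z].
In Python, from workcell import status, optics, job_done, r gives the robot as it stands.
- The arm moves only by the shell command python3 -m jog 'ROWS' [FORCE]. ROWS is JSON, a list of rows, each a list of 7 numbers: the shift along the world's x, y, z in m, then the turn, a rotation vector about the world's x, y, z in degrees, then the closure, from -1 (fully open) to 1 (shut). A call has 1 to 8 rows; each row shifts and turns the commanded pose from where the row before left it; what a row does not reach is not made up. A row lasts 1/12 s, in which the tool goes at most 41.7 mm and 7.16 degrees, less where a joint would pass 70% of its speed; a pose out of reach is approached as far as the arm can. A call is refused whole if a number of a shift passes 0.0417 or a number of a turn 7.16, either way. A call with a gripper value outside its range is refused whole. The fingers move at their own pace and stop on an object; FORCE is the grip in N (left out, the last holds). Time passes only in rows, so rows that do not move let the fingers close. It gives the time, the measured TCP pose, the force and the opening at its end, in the units of the state.
- status.get_obs(): the state, without advancing time (a new reading comes with each control period).
- optics.get_image(name): name is "side" or "top" or "wrist"; returns the picture (420x560x3 uint8, red, green, blue); there is no depth.
- optics.calibration(name): a dict with "fx", "fy", "cx", "cy" (pixels), "world_from_camera" (4x4, takes a point from camera to world coordinates). Camera axes: x right, y up, looking along -z (the intrinsics and any distortion apply to the point x, -y, -z); pixel columns grow to the right and rows downward; lengths in m; the calibration is good to about 2 mm. A picture is of the moment at which its call begins: read the wrist's pose just before it. calibration takes no time and is no camera call; for the wrist camera it gives the pose at the moment of the call.
- job_done(): hands the job in, once; it reports no verdict.
The state is a dict: "t": time; "qpos": joint angles; "joint_velocities": joint speeds; "joint_torque": joint torques, N m; "position": TCP position; "eef_rot": TCP orientation; "ft_force": force on the tool from outside, world axes, zero at the start; "wrist_torque": the same for the moment, N m; "finger_gap": opening from 0.0 (shut) to 1.0 (fully open).
Only numpy, scipy, OpenCV 4.12 (cv2) and the standard library are available. Lean on these libraries where they do the work, as an engineer would, in place of code of your own. Each camera call takes 0.05 s, during which the arm holds its last target. There are 200 camera calls.

## Working session

There is one attempt and no reset: what is moved stays moved. The work goes in short steps, Python scripts to look and compute and a shell command to move; the robot and the scene stay as the last step left them, time stands still between calls to the robot, and variables do not carry over. Pictures are saved under pics/ and viewed, on a budget of 10 in all, crops included, one or two more only if the job needs it, and the job is handed in when it is done.

```bash
mkdir -p pics; python3 - <<'E'
from workcell import status, optics
import cv2,numpy as np
o=status.get_obs();print(o)
ims=[]
for n in("top","side"):
    im=optics.get_image(n)[:,:,::-1];cv2.imwrite(f"pics/{n}0.png",im);ims.append(im)
    c=optics.calibration(n);print(n,{k:(np.round(v,4).tolist()) for k,v in c.items()})
E
```

```text
{'t': 0.0, 'qpos': array([ 1.48559502e+00,  2.55721279e-01,  1.07012088e-01, -4.29344767e-04,
       -1.42388945e+00, -2.84603863e-01]), 'joint_velocities': array([ 0.0007206 , -0.00032954, -0.00095236,  0.00021425,  0.00075759,
       -0.00145579]), 'joint_torque': array([ 3.84267669e-04, -3.86628306e+01,  2.37937886e+01,  5.36536038e+00,
       -6.22561362e-03, -1.27581828e-06]), 'position': array([0.19856933, 0.5123823 , 0.23041927]), 'eef_rot': array([ 9.17818978e-04,  9.82947931e-01, -1.83881777e-01, -1.21579223e-04]), 'ft_force': array([ 0.28521443,  0.04342639, -0.48307568]), 'wrist_torque': array([-0.02841447, -0.02335175,  0.06340027]), 'finger_gap': 0.9999027369792909}
top {'fx': 432.1156, 'fy': 432.1156, 'cx': 277.7535, 'cy': 208.6593, 'world_from_camera': [[-0.0097, 0.9874, -0.1579, 0.352], [-0.9999, -0.009, 0.0052, -0.0134], [0.0037, 0.1579, 0.9874, 0.9252], [0.0, 0.0, 0.0, 1.0]]}
side {'fx': 393.9319, 'fy': 393.9319, 'cx': 279.81, 'cy': 208.0701, 'world_from_camera': [[-0.9894, 0.0871, -0.1161, 0.3964], [-0.145, -0.5622, 0.8142, 0.6832], [0.0057, 0.8224, 0.5689, 0.5878], [0.0, 0.0, 0.0, 1.0]]}
```

View pics/top0.png

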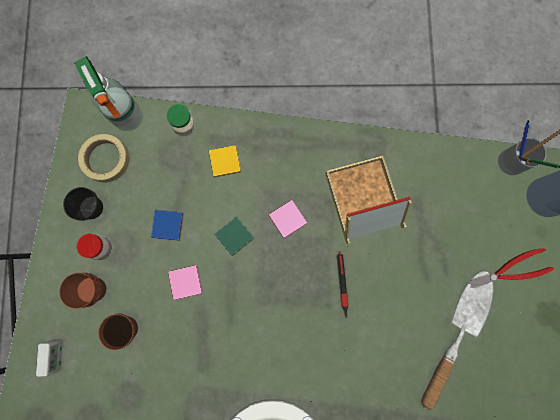

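View pics/side0.png

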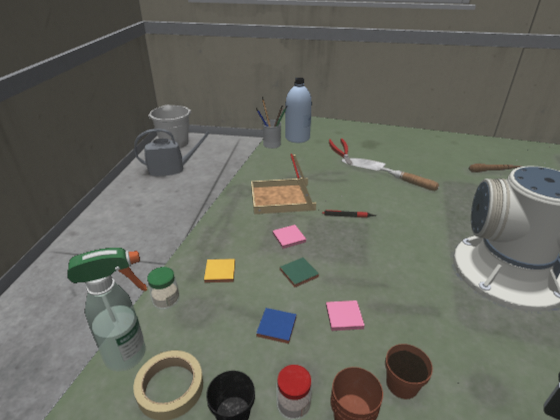

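Top view: the green-glazed tile is the only dark green square, at (234,236). The pink look-alikes are at (288,219) and (185,282), blue at (167,225), yellow at (225,160). The stand has its rod from about (347,213) to (410,200), with the tray above it in the image (+x world). The green spray bottle and jar lid are not tiles.

```bash
cat > h.py <<'E'
import cv2,numpy as np
from workcell import optics
def cast(c,uv,z):
    uv=np.atleast_2d(uv).astype(float);T=np.array(c["world_from_camera"])
    d=np.c_[(uv[:,0]-c["cx"])/c["fx"],-(uv[:,1]-c["cy"])/c["fy"],-np.ones(len(uv))]@T[:3,:3].T
    o=T[:3,3];return o+d*((z-o[2])/d[:,2])[:,None]
def proj(c,p):
    T=np.linalg.inv(np.array(c["world_from_camera"]));q=T[:3,:3]@np.array(p)+T[:3,3]
    return c["cx"]+c["fx"]*q[0]/-q[2],c["cy"]-c["fy"]*q[1]/-q[2]
def blob(im,lo,hi,box):
    x0,y0,x1,y1=box;h=cv2.cvtColor(im,cv2.COLOR_BGR2HSV)
    m=np.zeros(h.shape[:2],np.uint8);m[y0:y1,x0:x1]=cv2.inRange(h,lo,hi)[y0:y1,x0:x1]
    k=cv2.findContours(m,cv2.RETR_EXTERNAL,cv2.CHAIN_APPROX_NONE)[0]
    return max(k,key=cv2.contourArea)[:,0,:] if k else None
def rect(c,k,z):
    p=cast(c,k,z)[:,:2]
    return cv2.minAreaRect((p*1000).astype(np.float32))
E
python3 - <<'E'
from h import *
t=cv2.imread("pics/top0.png");s=cv2.imread("pics/side0.png");ct=optics.calibration("top");cs=optics.calibration("side")
for n,im,c,gb,rb in(("top",t,ct,(205,205,265,265),(335,190,420,225)),("side",s,cs,(275,250,325,292),(285,145,318,215))):
    h=cv2.cvtColor(im,cv2.COLOR_BGR2HSV)
    print(n,"green hsv",h[236,234] if n=="top" else h[270,300], "table",h[262,210] if n=="top" else h[290,320])
    k=blob(im,(70,85,30),(95,255,255),gb)
    print("green",rect(c,k,.012),cv2.minAreaRect(k))
    h2=im.copy()
    m=np.zeros(im.shape[:2],np.uint8);x0,y0,x1,y1=rb
    hh=cv2.inRange(h,(0,130,90),(8,255,255))|cv2.inRange(h,(172,130,90),(180,255,255))
    m[y0:y1,x0:x1]=hh[y0:y1,x0:x1]
    pts=np.argwhere(m)[:,::-1];r=cv2.minAreaRect(pts.astype(np.float32))
    print("red px",r, "world",rect(c,pts,.1015))
A=cv2.resize(t[195:275,195:315],None,fx=5,fy=5,interpolation=cv2.INTER_CUBIC);B=cv2.resize(t[145:250,315:420],None,fx=4,fy=4,interpolation=cv2.INTER_CUBIC)[:400]
A=cv2.resize(A,(380,253));B=cv2.resize(B,(400,400))
o=np.zeros((400,790,3),np.uint8);o[:253,:380]=A;o[:,385:785]=B;cv2.imwrite("pics/c1.png",o)
E
```

```text
top green hsv [ 76 105 102] table [ 46  52 123]
green ((440.7535095214844, 75.70713806152344), (59.20943832397461, 58.010406494140625), 38.988502502441406) ((233.66339111328125, 235.8663330078125), (27.65138053894043, 27.65138053894043), 50.710594177246094)
red px ((378.40411376953125, 206.1513671875), (2.723879814147949, 65.25259399414062), 74.62374877929688) world ((486.89697265625, -212.61167907714844), (5.291909694671631, 127.60369110107422), 14.879190444946289)
side green hsv [ 76  83 102] table [ 45  32 126]
green ((439.7286682128906, 110.59439849853516), (0.0, 0.0), 0.0) ((298.0, 281.0), (0.0, 0.0), 0.0)
red px ((294.5, 165.5), (24.041519165039062, 1.6909939050674438), 72.89727020263672) world ((486.94122314453125, -212.15525817871094), (4.6180925369262695, 124.26904296875), 15.127330780029297)
```

View pics/c1.png

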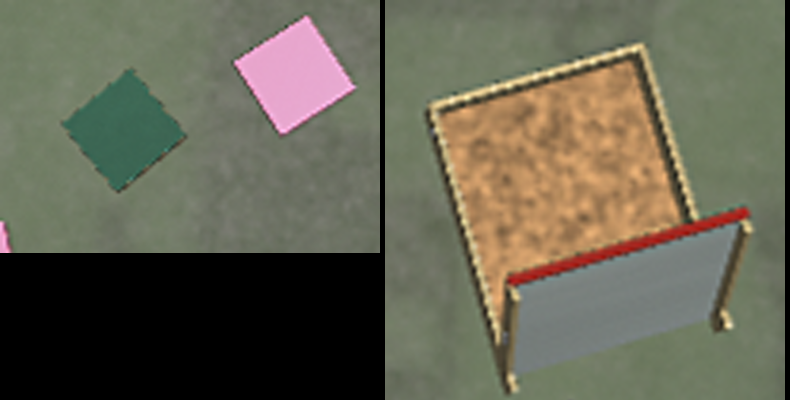

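Both views agree: the rod middle is at (0.487,-0.212), with its x axis at 15°. The crop confirms the green tile at (0.441,0.076), sides at 39°, with a pink neighbour that I leave alone. I'll move over it with the fingers closing along 39°, a turn of −30°.

```bash
python3 -m jog '[[0.02,-0.036,0,0,0,-3,-1],[0.02,-0.036,0,0,0,-3,-1],[0.02,-0.036,0,0,0,-3,-1],[0.02,-0.036,0,0,0,-3,-1],[0.02,-0.036,0,0,0,-3,-1],[0.02,-0.036,0,0,0,-3,-1],[0.02,-0.036,0,0,0,-3,-1],[0.02,-0.036,0,0,0,-3,-1]]' 60
python3 -m jog '[[0.02,-0.036,0,0,0,-3,-1],[0.02,-0.036,0,0,0,-2.8,-1],[0.02,-0.036,-0.01,0,0,0,-1],[0.02,-0.036,-0.01,0,0,0,-1],[0.002,-0.005,-0.03,0,0,0,-1],[0,0,-0.03,0,0,0,-1],[0,0,0,0,0,0,-1],[0,0,0,0,0,0,-1]]'
python3 - <<'E'
from h import *
from workcell import status
o=status.get_obs();c=optics.calibration("wrist");im=optics.get_image("wrist")[:,:,::-1].copy()
cv2.imwrite("pics/w1.png",im);print(o["t"],o["position"],o["eef_rot"],o["qpos"])
print(rect(c,blob(im,(65,60,30),(95,255,255),(0,0,560,420)),.012), proj(c,[*o["position"][:2],.012]))
E
```

```text
t: 0.77
position: [0.3589, 0.2228, 0.2312]
eef_rot: [-0.0, 0.923, -0.385, -0.0]
ft_force: [1.0, -0.7, 0.9]
finger_gap: 0.999
t: 1.43
position: [0.4392, 0.0763, 0.151]
eef_rot: [0.002, 0.903, -0.431, -0.001]
ft_force: [-0.3, 0.8, 0.3]
finger_gap: 0.999
1.4333 [0.43919876 0.07626519 0.15095229] [ 0.0016789   0.90257559 -0.43052708 -0.00095978] [ 5.25895651e-01  9.48143948e-02 -2.98371127e-01  3.36142079e-04
 -1.18146606e+00  1.54617378e-01]
((440.90533447265625, 77.58039855957031), (59.09714889526367, 58.21429443359375), 38.97981643676758) (np.float64(279.80296780238916), np.float64(189.6585411374429))
```

View pics/w1.png

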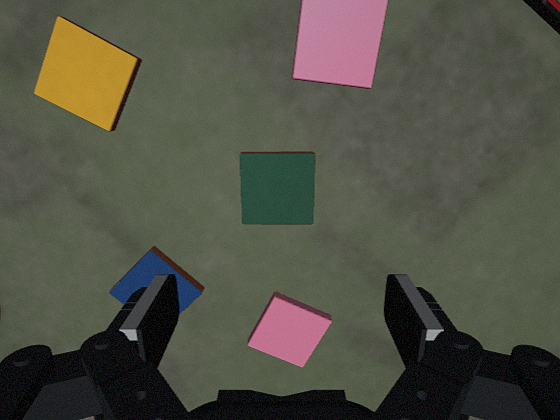

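The wrist view shows the green tile squared to the fingers at (278,188), nothing in the finger paths, and its position agrees with the top view to 2 mm. Next I pre-close slightly, since the pads sit back while open, and descend.

```bash
python3 -m jog '[[0.0015,0,-0.04,0,0,0,-0.7],[0,0,-0.04,0,0,0,-0.7],[0,0,-0.03,0,0,0,-0.7],[0,0,-0.02,0,0,0,-0.7],[0,0,0,0,0,0,-0.7]]'
python3 - <<'E'
from h import *
from workcell import status
o=status.get_obs();c=optics.calibration("wrist");im=optics.get_image("wrist")[:,:,::-1].copy()
cv2.imwrite("pics/w2.png",im);print(o["t"],o["position"],o["finger_gap"],c["fx"],np.round(c["world_from_camera"],3).tolist())
E
```

```text
t: 1.9
position: [0.4403, 0.0772, 0.0199]
eef_rot: [0.002, 0.903, -0.43, -0.001]
ft_force: [0.5, -0.0, 0.5]
finger_gap: 0.851
1.9 [0.44027099 0.07722561 0.01989177] 0.8509438821157241 359.843386738012 [[-0.776, 0.597, 0.203, 0.491], [-0.631, -0.737, -0.244, 0.015], [0.004, -0.317, 0.948, 0.162], [0.0, 0.0, 0.0, 1.0]]
```

View pics/w2.png

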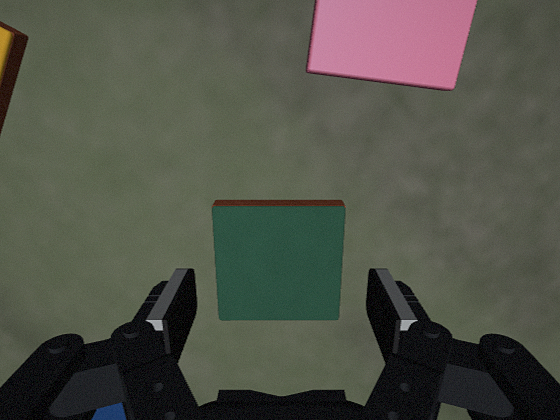

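```bash
python3 -m jog '[[0,-0.0005,-0.01,0,0,0,-0.7],[0,0,-0.008,0,0,0,-0.7],[0,0,0,0,0,0,-0.7]]'
python3 -m jog '[[0,0,-0.003,0,0,0,-0.7],[0,0,0,0,0,0,-0.7]]'
```

```text
t: 2.2
position: [0.4424, 0.0773, 0.0045]
eef_rot: [-0.001, 0.903, -0.43, 0.001]
ft_force: [-0.1, -0.5, 0.2]
finger_gap: 0.849
t: 2.37
position: [0.4422, 0.0769, 0.0014]
eef_rot: [-0.001, 0.903, -0.43, 0.0]
ft_force: [0.0, 0.2, 0.2]
finger_gap: 0.854
```

```bash
python3 -m jog '[[-0.001,0,-0.002,0,0,0,-0.7],[0,0,0,0,0,0,-0.7],[0,0,0,0,0,0,1],[0,0,0,0,0,0,1],[0,0,0,0,0,0,1],[0,0,0,0,0,0,1],[0,0,0,0,0,0,1]]' 50
python3 - <<'E'
from h import *
from workcell import status
print(status.get_obs()["ft_force"]);cv2.imwrite("pics/w3.png",optics.get_image("wrist")[:,:,::-1])
E
```

```text
t: 2.95
position: [0.441, 0.0766, -0.0007]
eef_rot: [-0.0, 0.903, -0.43, 0.0]
ft_force: [-1.4, -0.1, 5.0]
finger_gap: 0.685
[-1.39200419 -0.08460223  4.98076312]
```

View pics/w3.png

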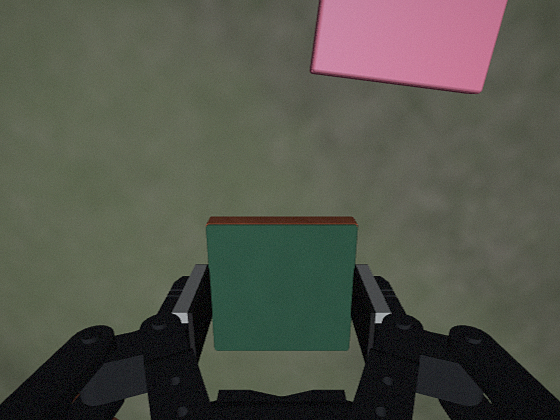

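Held: the gap is about 58 mm and the tile sits centred in the pads. I lift it straight up, then carry it over.

```bash
python3 -m jog '[[0,0,0.01,0,0,0,1],[0,0,0.025,0,0,0,1],[0,0,0.035,0,0,0,1],[0,0,0.035,0,0,0,1],[0,0,0.035,0,0,0,1],[0,0,0.025,0,0,0,1],[0,0,0,0,0,0,1]]'
python3 -m jog '[[0.006,-0.028,0,0,0,6.5,1],[0.006,-0.028,0,0,0,6.5,1],[0.006,-0.028,0,0,0,6.5,1],[0.006,-0.028,0,0,0,6.5,1],[0.006,-0.028,0,0,0,6.5,1],[0.006,-0.028,0,0,0,6.5,1],[0.006,-0.028,0,0,0,6.5,1],[0.006,-0.028,0,0,0,6.5,1]]'
python3 -m jog '[[0.006,-0.028,0,0,0,6.5,1],[0.006,-0.028,0,0,0,6.5,1],[0.0025,-0.0045,0,0,0,1,1],[0,0,0,0,0,0,1],[0,0,0,0,0,0,1],[0,0,0,0,0,0,1]]'
python3 - <<'E'
from h import *
from workcell import status
o=status.get_obs();print(o["t"],o["position"],o["eef_rot"],o["qpos"])
for n in("top","side","wrist"):
    c=optics.calibration(n);im=optics.get_image(n)[:,:,::-1].copy();cv2.imwrite(f"pics/{n}4.png",im)
E
python3 - <<'E'
import cv2,numpy as np
w=cv2.imread("pics/wrist4.png");s=cv2.resize(cv2.imread("pics/side4.png")[110:230,210:340],(390,360),interpolation=cv2.INTER_CUBIC)
o=np.zeros((360,800,3),np.uint8);o[:300,:400]=cv2.resize(w,(400,300));o[:,410:]=s;cv2.imwrite("pics/c4.png",o)
E
```

```text
t: 3.58
position: [0.4437, 0.0774, 0.1694]
eef_rot: [-0.004, 0.903, -0.43, 0.004]
ft_force: [0.3, -0.1, -0.2]
finger_gap: 0.681
t: 4.25
position: [0.4883, -0.1488, 0.1629]
eef_rot: [-0.0, 1.0, 0.012, -0.001]
ft_force: [0.1, 0.9, -0.5]
finger_gap: 0.683
t: 4.75
position: [0.5027, -0.2073, 0.1632]
eef_rot: [-0.0, 0.991, 0.13, -0.0]
ft_force: [-0.1, 0.1, -0.4]
finger_gap: 0.682
4.75 [ 0.50270174 -0.20725118  0.16321988] [-2.96318700e-04  9.91470497e-01  1.30330535e-01 -3.43076312e-04] [-1.03416455e-01  2.73495581e-01 -4.14738907e-02 -4.38767478e-04
 -1.25663180e+00  1.93575327e+00]
```

View pics/c4.png

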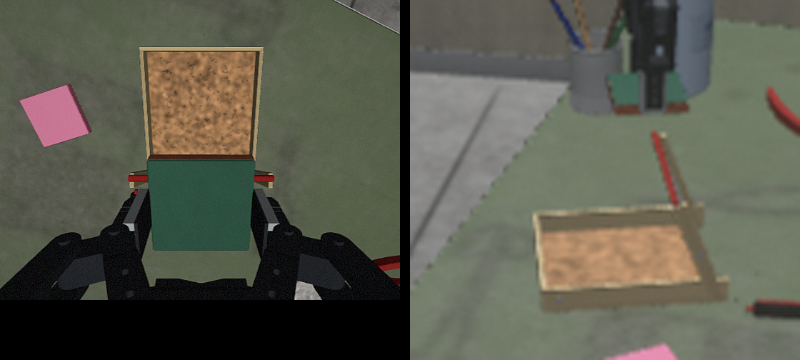

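Wrist view: the tile is level and square to the rod (its red ends show at both sides), with the front part over the tray. I'll measure the overhang in rod axes from the wrist and top views.

```bash
python3 - <<'E'
from h import *
a=np.radians(15);ex=np.array([np.cos(a),np.sin(a)]);ey=np.array([-ex[1],ex[0]])
c=optics.calibration("wrist");im=cv2.imread("pics/wrist4.png");h=cv2.cvtColor(im,cv2.COLOR_BGR2HSV)
k=blob(im,(65,60,20),(95,255,255),(190,200,380,370));r=rect(c,k,.1765);print("tile",r)
m=cv2.inRange(h,(0,150,70),(6,255,255))|cv2.inRange(h,(174,150,70),(180,255,255))
z=np.zeros_like(m);z[235:262,175:205]=m[235:262,175:205];z[235:262,357:385]=m[235:262,357:385]
p=np.argwhere(z)[:,::-1];rr=rect(c,p,.1015);print("rod",rr,len(p))
R=np.array(rr[0])/1e3;T=np.array(r[0])/1e3
print("tile-rod",(T-R)@ex,(T-R)@ey,"abs",(T-[.4869,-.2124])@ex,(T-[.4869,-.2124])@ey)
c=optics.calibration("top");im=cv2.imread("pics/top4.png");k=blob(im,(65,60,20),(95,255,255),(330,130,430,240))
if k is not None: print("top tile",rect(c,k,.1765),len(k))
E
```

```text
tile ((502.73358154296875, -206.48277282714844), (59.300498962402344, 59.13104248046875), 15.098433494567871)
rod ((486.5760192871094, -210.83905029296875), (5.593409061431885, 127.89675903320312), 14.741617202758789) 460
tile-rod 0.0167344942467133 2.5956076470878268e-05 abs 0.016825556421539576 0.0016175700907727008
top tile ((484.093994140625, -213.63856506347656), (20.583681106567383, 57.48103713989258), 13.539722442626953) 75
```

The tile centre is 16.7 mm to the tray side, squared within 0.4°. I lower it so its underside is about 32 mm above the rod, let it settle, then release.

```bash
python3 -m jog '[[0,0,-0.012,0,0,0,1],[0,0,-0.012,0,0,0,1],[0,0,-0.005,0,0,0,1],[0,0,0,0,0,0,1],[0,0,0,0,0,0,1],[0,0,0,0,0,0,1]]'
python3 -m jog '[[0,0,0,0,0,0,-1],[0,0,0,0,0,0,-1],[0,0,0,0,0,0,-1],[0,0,0,0,0,0,-1],[0,0,0,0,0,0,-1],[0,0,0,0,0,0,-1],[0,0,0,0,0,0,-1],[0,0,0,0,0,0,-1]]'
python3 -m jog '[[0,0,0.03,0,0,0,-1],[0,0,0.04,0,0,0,-1],[-0.01,0,0.03,0,0,0,-1],[-0.03,0,0,0,0,0,-1],[-0.03,0,0,0,0,0,-1],[0,0,0,0,0,0,-1],[0,0,0,0,0,0,-1]]'
python3 - <<'E'
from h import *
w=optics.get_image("wrist")[:,:,::-1];s=optics.get_image("side")[:,:,::-1]
o=np.zeros((360,800,3),np.uint8);o[:300,:400]=cv2.resize(w,(400,300));o[:,410:]=cv2.resize(s[110:230,210:340],(390,360),interpolation=cv2.INTER_CUBIC);cv2.imwrite("pics/c5.png",o)
E
```

```text
t: 5.4
position: [0.5036, -0.208, 0.1355]
eef_rot: [0.0, 0.991, 0.131, 0.001]
ft_force: [-0.0, -0.2, -0.5]
finger_gap: 0.681
t: 6.07
position: [0.5031, -0.208, 0.1346]
eef_rot: [0.0, 0.991, 0.131, -0.0]
ft_force: [0.9, -0.3, -0.0]
finger_gap: 0.996
t: 6.65
position: [0.4321, -0.208, 0.2354]
eef_rot: [0.0, 0.991, 0.13, 0.001]
ft_force: [0.4, 0.1, -0.4]
finger_gap: 0.999
```

View pics/c5.png

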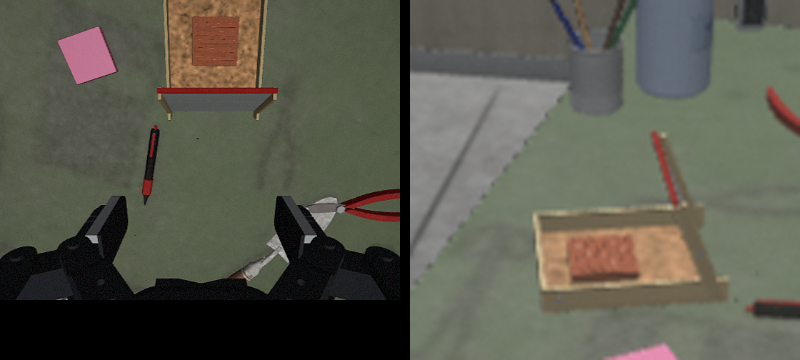

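Both views show the ribbed terracotta back up, lying flat on the cork floor, and the gripper is clear. One last check that it is still and that the other tiles are unmoved.

```bash
python3 -m jog '[[0,0,0,0,0,0,-1],[0,0,0,0,0,0,-1],[0,0,0,0,0,0,-1],[0,0,0,0,0,0,-1]]'
python3 - <<'E'
from h import *
s=optics.get_image("side")[:,:,::-1].copy();s0=cv2.imread("pics/side0.png")
for n,lo,hi,b in(("blue",(105,120,60),(125,255,255),(250,300,305,350)),("yellow",(18,120,100),(32,255,255),(195,250,245,290))):
    print(n,*[np.round(cv2.minAreaRect(blob(i,lo,hi,b))[0],1) for i in(s0,s)])
p=cv2.imread("pics/c5.png")[:,410:];q=cv2.resize(s[110:230,210:340],(390,360),interpolation=cv2.INTER_CUBIC)
print("tray diff max",cv2.absdiff(p,q)[220:290,140:240].max())
from workcell import job_done;job_done()
E
```

```text
t: 7.08
position: [0.4334, -0.2079, 0.2342]
eef_rot: [-0.0, 0.991, 0.131, -0.0]
ft_force: [-0.0, -0.5, -0.4]
finger_gap: 0.999
blue [275.9 323.3] [275.9 323.3]
yellow [219. 269.] [219. 269.]
tray diff max 3
the job is handed in; nothing more can be done
```

The green tile flipped over the rod and is lying green face down, flat in the catch tray; the job is handed in. I gripped it by its edges at 50 N and held it level and square to the rod. Its centre was about 17 mm to the tray side and its underside about 32 mm above the rod when I let go.

- **Tile at rest:** the wrist and side views both show the ribbed back up, and two side pictures about 0.5 s apart show no movement.
- **Other tiles:** the blue and yellow tiles are at exactly the same pixels in the side view as at the start.
- **Arm:** the gripper is open and clear of everything. The last reading was at 7.1 s of the 38 s, and the highest force in the readings I took was about 5 N.

The only disagreement was minor: the top and wrist views placed the tile about 2 mm apart before the grasp. The top view could not check the overhang at the rod because the arm covered most of the tile, so that figure comes from the wrist view, and it agreed with the arm's own position.

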